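# Lock a connector's wedge with the bench locking pliers

### The arm

A 7-joint arm with a two-finger parallel gripper is mounted at the origin on the work surface. World frame = base frame: x ahead of the robot, y to its left, z up, the work surface at z = 0. Lengths are in m, angles in degrees, forces in N, time in s.
With the tool pointing down it reaches from about 0.425 to 0.875 m from the base axis. Payload 4.7 kg.
Tool frame: the origin (TCP) lies on the centre line of the jaws, within the pads' length; the fingertips stand 11 mm ahead of it and the grasp point (between the pads) lies 8 mm behind it (finger_overhang is the x of the fingertips in the tool frame, in m); x points along the fingers, z is the direction in which the jaws open and shut, and the axes are right-handed (so a half turn about x gives the same grasp; the last joint's range is limited). The gripper opens to 87 mm and grips with 3 to 60 N. Pads are 19 mm wide; open, the fingers measure 117 mm over their backs; the gripper's body (75 mm by 190 mm) begins 51 mm behind the grasp point.
Start: joints at [-73.276, 18.392, -4.016, 83.108, 1.295, 78.541, -3.26], TCP at [0.178, 0.625, 0.234] pointing down, gripper open.
Joint ranges: [-163.93, 163.93], [-17.29, 119.83], [-79.2, 71.16], [3.27, 140.29], [-89.18, 269.18], [5.43, 117.66], [-154.24, 154.24]. Speed limits (degrees/s): [147.25, 147.25, 180, 180, 180, 180, 180].

### API

Orientations are given as [roll, pitch, yaw] about the fixed x, y, z axes, in that order (R = Rz(yaw) Ry(pitch) Rx(roll)).
In Python, from cell import get_obs, read_camera, sign_off, cut_out, finger_overhang gives the robot as it stands.
- The arm moves only by the tool servo_tool, never from a script. Its argument "rows" is one flat list of numbers, 5 for each row, row after row: the shift along the world's x, y, z in mm, then the turn about the world's z in degrees, then the closure, from 0 (fully open) to 1 (shut). A call has 1 to 10 rows; each row is the pose to reach, as a shift and turn from the pose commanded when the call began; what a row does not reach only later rows make up. A row lasts 1/12 s, in which the tool goes at most 41.7 mm and 7.16 degrees, less where a joint would pass 70% of its speed; a pose out of reach is approached as far as the arm can. A call with a gripper value outside its range is refused whole. The fingers move at their own pace and stop on an object; "force" is the grip in N (left out, the last holds). Time passes only in rows, so rows that repeat a pose let the fingers close. It gives the time, the measured TCP pose, the force and the opening at its end, in the units of the state.
- get_obs(): the state, without advancing time (a new reading comes with each control period).
- read_camera(name): name is "scene" or "side" or "wrist"; returns a dict with "frame" (384x512x3 uint8, blue, green, red), "range_z" (384x512 float32, m along the optical axis (not along the pixel's ray), 0 where there is no reading), "intrinsics" (3x3 intrinsics, pixels), "cam_to_world" (4x4, takes a point from camera to world coordinates); the wrist camera has in their place "tool_from_camera" (4x4, takes a point from camera to tool coordinates, whose origin is the TCP and whose axes are the tool frame's). Camera axes: x right, y down, z forward; pixel columns grow to the right and rows downward; lengths in m; the calibration is good to about 2 mm. A picture is of the moment at which its call begins: read the wrist's pose just before it.
- sign_off(): hands the job in, once; it reports no verdict.
Trained networks look in a picture, given as the dict that the camera call returned (one of the last four; its "shot" number tells which), for a name from the list of things; names that differ only in an ending like _2 or _b are one class to them, and where a whole thing is asked for, a point or a joint stands for the part that bears it (a point fixed in the world has none). Each returns a list of dicts, best first, with "score" (0 to 1); they miss things now and then, are a little off and sometimes report something else, mostly with a low value. They report only what shows in the picture. A call takes as long as a camera call. They do not tell look-alikes from the thing itself.
- cut_out(name, picture): "pixels" (384x512 bool, what is visible of it) and "extent" ([centre column, centre row, width, height] in pixels, round what is visible of it).
The state is a dict: "time_s": time; "qpos": joint angles; "joint_velocities": joint speeds; "effort": joint torques, N m; "tool_pos": TCP position; "tool_rot": TCP orientation; "force": force on the tool from outside, world axes, zero at the start; "wrist_torque": the same for the moment, N m; "grip_width": finger opening in m.
Only numpy, scipy, OpenCV 4.12 (cv2) and the standard library are available. Lean on these libraries where they do the work, as an engineer would, in place of code of your own. Each camera call takes 0.05 s, during which the arm holds its last target.

### The job

Stand the tall connector housing in the nest between the jaws of the bench-mounted locking pliers, its protruding wedge facing the moving jaw, pushed fully home and let go; feel gently for the pocket, whose exact place along the pliers varies. Then close the pliers' handle past centre so that it stays locked by itself and squeezes the wedge flush, and let go of it. Last, flick the release lever so that the pliers spring open again, leaving the housing standing in the nest; do not force anything, use the pliers rather than the fingers on the wedge, and leave the other things on the bench alone.

Things in the scene. Friction and masses are not known exactly. Their poses are not given: they have to be found in the camera images.
- housing_mid (a point): Centre of the loose grey plastic connector housing, an upright block 28 (x) x 26 (y) x 66 mm tall, z up, about 70 g, left of the pliers. On its +y face a grey wedge (16 mm wide, 14 high, middle 21 mm above the underside) stands 4.5 to 6 mm proud. Grip it high, across its x faces: once it is seated the jaws reach 29 mm above its underside.
- wedge (a joint): How far the wedge has been pressed into the housing (m): 0 = 6 mm proud, 0.006 = flush. About 9 N moves it and it stays where it is pushed.
- pliers: Steel locking pliers lying flat on a fixed 8 mm plate (x -72 to 128, y -60 to 52 mm). Origin on the bench top, x from tail to jaws, z up. Jaws, handles, lever: 23 to 43 mm above the bench, pivot pins to 46. Fixed jaw face at y = -14.7 mm; moving jaw on the +y side, pad 22 to 31 mm off the centre line when open. Fixed handle at y = -22 mm (13 wide), ending with a screw at x = -132 mm.
- nest_nominal (a point): Nominal centre of the nest's pocket mouth: x 95, y 0, z 22 mm of the pliers, same axes. Black block 46 x 40 mm with a pocket 29.5 (x) x 28.4 (y) mm, 10 mm deep, 1.5 mm chamfer, floor 12 mm above the bench; takes the housing at the pliers' yaw, wedge to +y. The real nest stands up to 6 mm off along x either way (not in this reading, to be felt or seen) and is firm there; true in y.
- handle (a joint): Moving handle (rad), pivot at x -14, y 30 mm of the pliers: 0 = open (points 0.70 rad from -x towards +y), centre 0.60, stop 0.70 = locked, along -x. Closes counter-clockwise from above, its end going to -y. Springs open below 0.60, snaps to the stop beyond; with the housing in, closing takes about 12 N at 85 mm from the pivot, first rising, then falling.
- handle_end (a point): Where to push the moving handle: on its middle line, 85 mm from its pivot, 33 mm above the bench. The bar runs along this point's x, is 11 mm wide (13 with its grip), 18 mm high, and ends 100 mm from the pivot.
- release (a joint): Release lever (rad), sprung: 0 = rest, up to 0.4. Pivot at x -80, y 0 mm of the pliers, between the handles. Pushing its paddle to the pliers' -y turns it; with the pliers locked it meets the handle at 0.03 and frees it by about 0.16 rad, at about 5 N.
- paddle (a point): Middle of the release lever's paddle: 28 mm long (x), 6 mm thick (y), 20 mm high, 33 mm above the bench, 84 mm from the lever's pivot; at rest at x = -164 mm, y = 1 mm of the pliers. Free space on both its y sides.
- spare: Bystander: short wide grey connector housing 44 x 20 x 34 mm, origin under its middle.
- spool: Bystander: white wire spool standing on its flange, 90 mm across, 54 mm high.
- driver: Bystander: screwdriver with a black grip, lying at the right, about 200 mm long.
- cutters: Bystander: side cutters with black grips, lying at the right, 130 mm long.
- tin: Bystander: clear jar with a metal cap, 60 mm across, 50 mm high.
Things that resemble listed ones, but are neither listed nor needed, are in the scene too. Leave any blue or orange look-alike of the part that bears housing_mid alone.

How it is judged:
By the outcome, as a careful person would: the job done as asked, in the order asked, and still so for the second after the job is handed in, with the robot touching nothing.
It also fails if it takes over 72 s, if anything falls off the work surface, if the arm or the gripper's body presses on something with over 40 N, if the wrist force passes 120 N, or if a joint passes its speed limit or range.

## Working session

There is one attempt and no reset: what is moved stays moved. The work goes in short steps, Python scripts to look and compute and a tool call to move; the robot and the scene stay as the last step left them, time stands still between calls to the robot, and variables do not carry over. Pictures are saved under pics/ and viewed, and the job is handed in when it is done.

Besides the shell and the picture viewer there is one more tool, called in YAML: its name, and indented under it one key for each argument. servo_tool: Moves the arm, as the interface text tells. Its arguments: {"type":"object","properties":{"rows":{"type":"array"},"force":{"type":"number"}},"required":["rows"]}

```bash
ls; mkdir -p pics
cat > h.py <<'E'
import numpy as np, cv2
from cell import get_obs, read_camera, sign_off, cut_out, finger_overhang
from scipy.spatial.transform import Rotation as R
def snap(name,fn):
    p=read_camera(name); cv2.imwrite('pics/'+fn,p['frame']); return p
def tw(p,o=None):
    if 'cam_to_world' in p: return np.array(p['cam_to_world'])
    T=np.eye(4); T[:3,:3]=R.from_euler('xyz',o['tool_rot'],degrees=True).as_matrix(); T[:3,3]=o['tool_pos']
    return T@np.array(p['tool_from_camera'])
def cloud(p,o=None):
    K=np.array(p['intrinsics']); z=p['range_z']; v,u=np.indices(z.shape)
    P=np.stack([(u-K[0,2])/K[0,0]*z,(v-K[1,2])/K[1,1]*z,z],-1)
    T=tw(p,o); W=P@T[:3,:3].T+T[:3,3]; W[z<=0]=np.nan; return W
E
python3 - <<'E'
from h import *
o=get_obs(); print(o)
for n in ['scene','side']:
    p=snap(n,n+'0.png'); W=cloud(p)
    np.savez('/tmp/'+n,W=W,f=p['frame'])
    print(n,p['cam_to_world'])
    for k in ['housing_mid','pliers','nest_nominal','handle','handle_end','release','paddle','spare','spool','driver','cutters','tin']:
        try:
            for d in cut_out(k,p)[:3]:
                w=W[d['pixels']]; print(k,round(d['score'],2),np.round(d['extent']),np.nanmedian(w,0).round(3),np.nanmin(w,0).round(3),np.nanmax(w,0).round(3))
        except Exception as e: print(k,e)
E
```

```text
pics
{'time_s': 0.0, 'qpos': array([-73.27678425,  18.43907179,  -4.01576606,  83.17690159,
         1.29354234,  78.54000207,  -3.25951318]), 'joint_velocities': array([-0.10615072, -0.03933031,  0.06348883, -0.04136541,  0.00635233,
       -0.0122869 , -0.01539596]), 'effort': array([ 3.33510934e-04, -4.91277766e+01, -4.03899886e-01, -3.12532496e+01,
       -6.41273288e-02,  4.34179860e-02,  1.59121837e-04]), 'tool_pos': array([0.17812867, 0.62454908, 0.23244386]), 'tool_rot': array([-177.76625357,   89.88910561, -103.67925697]), 'force': array([-0.65812216,  1.03059172,  0.0260884 ]), 'wrist_torque': array([-0.00790461, -0.01682616,  0.05861215]), 'grip_width': 0.0869577514702608}
scene [[-0.44524431  0.66621062 -0.59826492  1.24001091]
 [ 0.8952622   0.31911693 -0.31091797  0.34221381]
 [-0.01622039 -0.67403842 -0.73851818  0.89306125]
 [ 0.          0.          0.          1.        ]]
housing_mid 0.74 [332. 202.  13.  22.] [0.483 0.225 0.047] [0.462 0.208 0.004] [0.489 0.239 0.07 ]
housing_mid 0.66 [309. 219.  14.  22.] [0.576 0.185 0.049] [ 0.498  0.166 -0.001] [0.586 0.2   0.
[... 2853 characters left out ...]
.047]
paddle 0.32 [310. 205.  96.  56.] [ 0.617 -0.077  0.032] [ 0.525 -0.251 -0.002] [0.713 0.05  0.049]
spare 0.65 [301. 213.  21.  31.] [ 0.558 -0.128  0.042] [ 0.525 -0.17   0.022] [ 0.618 -0.048  0.046]
spare 0.43 [251. 155.  18.  11.] [0.69  0.23  0.021] [ 0.679  0.21  -0.003] [0.741 0.254 0.038]
spool 0.62 [199. 143.  26.  26.] [0.59  0.401 0.044] [ 0.557  0.372 -0.001] [0.647 0.492 0.059]
driver 0.86 [404. 260.  33.  47.] [ 0.578 -0.404  0.022] [ 0.53  -0.425 -0.004] [ 0.738 -0.361  0.029]
cutters 0.88 [384. 329.  43.  58.] [ 0.416 -0.465  0.011] [ 0.367 -0.527 -0.002] [ 0.451 -0.397  0.016]
tin 0.52 [146. 161.  21.  20.] [0.41  0.429 0.034] [ 0.387  0.413 -0.001] [0.442 0.467 0.053]
```

Run:
```python
import numpy as np,cv2
a=np.load('/tmp/scene.npz')['f'];b=np.load('/tmp/side.npz')['f']
cv2.imwrite('pics/sc1.png',cv2.resize(a[130:300,160:430],None,fx=2.9,fy=2.9,interpolation=cv2.INTER_CUBIC))
cv2.imwrite('pics/sd1.png',cv2.resize(b[120:290,160:430],None,fx=2.9,fy=2.9,interpolation=cv2.INTER_CUBIC))
```

```text
(no output)
```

View pics/sc1.png

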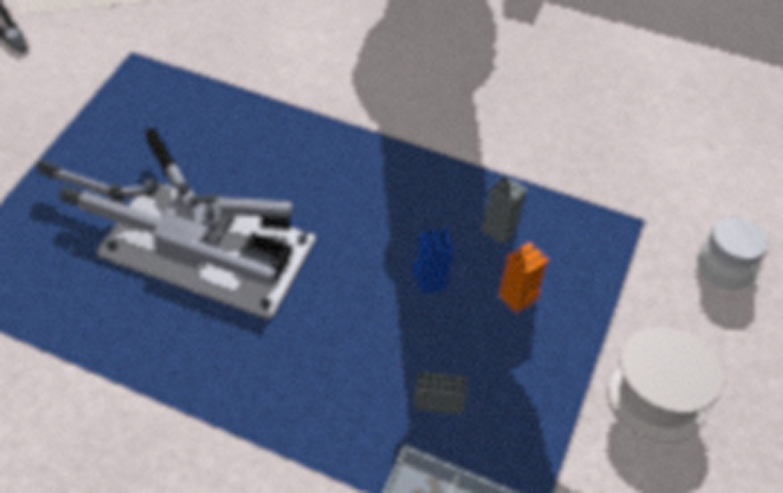

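View pics/sd1.png

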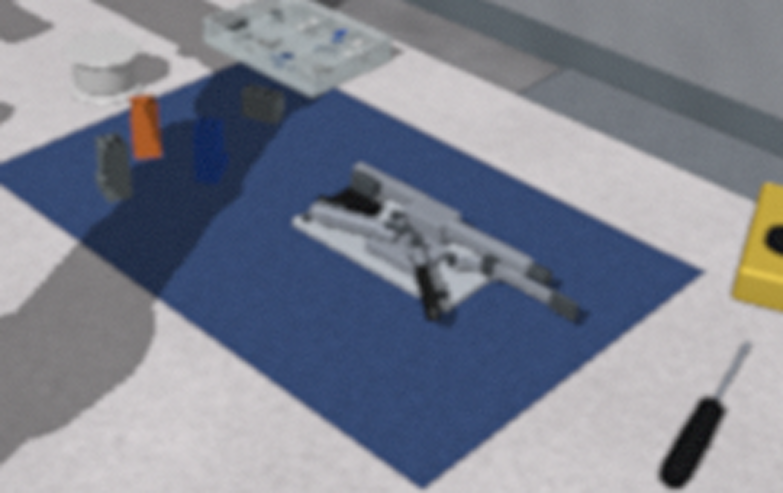

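Run:
```python
from h import *
o=get_obs(); M=R.from_euler('xyz',o['tool_rot'],degrees=True).as_matrix(); print(M.round(3))
p=snap('wrist','w0.png'); print(np.array(p['tool_from_camera']).round(3),p['intrinsics']); print(tw(p,o).round(3)); print(finger_overhang)
```

```text
[[ 0.    -0.962  0.274]
 [ 0.     0.274  0.962]
 [-1.    -0.     0.   ]]
[[-0.001 -0.278  0.961 -0.152]
 [-0.001 -0.961 -0.278  0.076]
 [ 1.    -0.001  0.     0.   ]
 [ 0.     0.     0.     1.   ]] [[325.3746381    0.         258.70387548]
 [  0.         325.3746381  191.01865474]
 [  0.           0.           1.        ]]
[[ 0.275  0.924  0.267  0.105]
 [ 0.961 -0.264 -0.076  0.646]
 [ 0.001  0.278 -0.961  0.386]
 [ 0.     0.     0.     1.   ]]
0.011
```

View pics/w0.png

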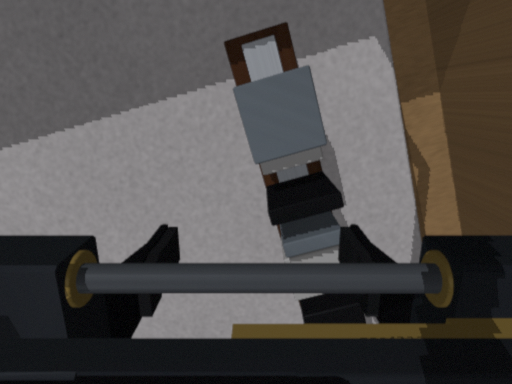

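servo_tool:
  rows: [40,-20,10,0,0,80,-60,20,0,0,110,-90,20,0,0,135,-120,20,0,0,165,-150,20,0,0,190,-180,20,0,0,215,-210,20,0,0,240,-240,20,0,0,265,-270,20,0,0,290,-300,20,0,0]

```text
time_s: 2.18
tool_pos: [0.466, 0.3274, 0.254]
tool_rot: [-22.9, 89.9, 51.2]
force: [1.2, 1.0, -0.0]
grip_width: 0.0868
```

servo_tool:
  rows: [20,-30,0,5,0,40,-60,0,10,0,60,-90,0,15,0,70,-105,0,15,0,70,-105,0,15,0]

```text
time_s: 2.6
tool_pos: [0.5381, 0.2178, 0.2539]
tool_rot: [-138.3, 89.8, -49.8]
force: [0.4, -0.6, -0.9]
grip_width: 0.0872
```

Run:
```python
from h import *
o=get_obs(); print(o['time_s'],o['tool_pos'],o['force']);p=snap('wrist','w1.png');W=cloud(p,o);np.savez('/tmp/w1',W=W,f=p['frame'])
for d in cut_out('housing_mid',p)[:4]:
    w=W[d['pixels']]; print(round(d['score'],2),np.round(d['extent']),np.nanmedian(w,0).round(3),np.nanmin(w,0).round(3),np.nanmax(w,0).round(3))
```

```text
2.6 [0.53806168 0.21775034 0.2538878 ] [ 0.44119901 -0.61668032 -0.88648966]
0.81 [229. 196.  34.  40.] [0.562 0.184 0.067] [0.548 0.156 0.001] [0.605 0.2   0.069]
0.58 [263. 106.  33.  33.] [0.471 0.225 0.067] [0.453 0.209 0.002] [0.487 0.24  0.069]
```

View pics/w1.png

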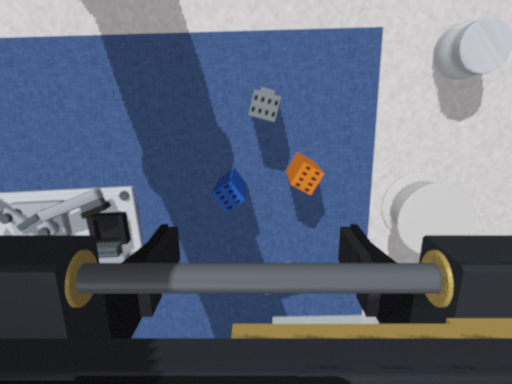

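```bash
cat > fit.py <<'E'
from h import *
def top(W,lo,hi,cx,cy,r=0.03):
    m=(W[...,2]>lo)&(W[...,2]<hi)&(np.hypot(W[...,0]-cx,W[...,1]-cy)<r)
    P=W[m][:,:2]; rect=cv2.minAreaRect((P*1000).astype(np.float32)); return m,P,rect
E
python3 - <<'E'
from fit import *
d=np.load('/tmp/w1.npz');W=d['W']
m,P,r=top(W,.06,.075,.471,.225); print(m.sum(),r,W[m].mean(0))
m,P,r=top(W,.01,.035,.471,.225,.035); print(m.sum(),W[m][:, :].round(3)[::5])
cv2.imwrite('pics/w1c.png',cv2.resize(d['f'][70:140,220:310],None,fx=8,fy=8,interpolation=cv2.INTER_CUBIC))
E
```

```text
734 ((472.1752014160156, 224.13885498046875), (27.98227882385254, 25.905635833740234), 74.07713317871094) [0.47204235 0.22408604 0.0674089 ]
61 [[0.453 0.221 0.029]
 [0.455 0.223 0.029]
 [0.456 0.221 0.031]
 [0.456 0.227 0.03 ]
 [0.457 0.221 0.029]
 [0.457 0.227 0.029]
 [0.457 0.232 0.029]
 [0.458 0.225 0.029]
 [0.458 0.23  0.03 ]
 [0.458 0.236 0.03 ]
 [0.459 0.231 0.03 ]
 [0.46  0.231 0.029]
 [0.461 0.236 0.029]]
```

View pics/w1c.png

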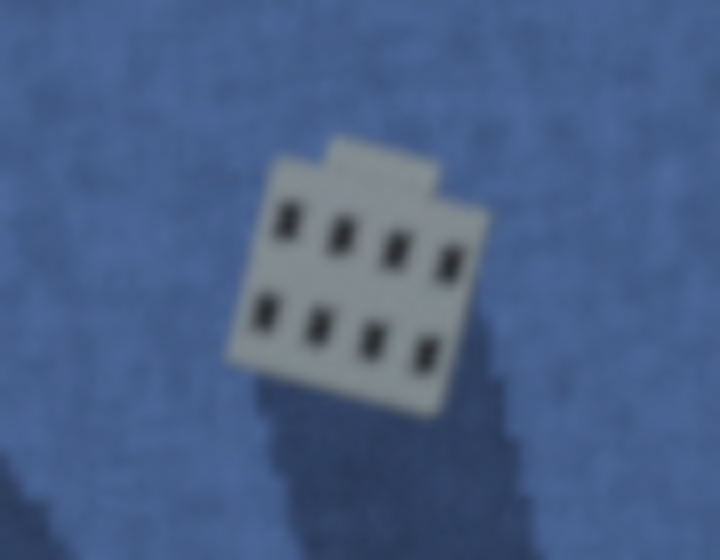

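servo_tool:
  rows: [-35,2,-5,-5,0.2,-66,4,-20,-10,0.3,-66,4,-55,-15,0.4,-66,4,-90,-15,0.4,-66,4,-125,-15,0.4,-66,4,-150,-15,0.4,-66,4,-175,-15,0.4,-66,4,-190,-15,0.4,-66,4,-190,-15,0.4]
  force: 20

```text
time_s: 3.45
tool_pos: [0.4651, 0.2288, 0.06]
tool_rot: [130.9, 89.6, -154.8]
force: [-0.5, -0.0, 0.1]
grip_width: 0.0523
```

Run:
```python
from h import *
o=get_obs(); print(o['time_s'],o['tool_pos'],o['force'],o['grip_width']);p=snap('wrist','w2.png');W=cloud(p,o)
for d in cut_out('housing_mid',p)[:4]:
    w=W[d['pixels']]; print(round(d['score'],2),np.round(d['extent']),np.nanmedian(w,0).round(3),np.nanmin(w,0).round(3),np.nanmax(w,0).round(3))
```

```text
3.45 [0.46514113 0.22875447 0.06004877] [-0.51831327 -0.0251808   0.05565132] 0.05226345421797548
0.76 [255. 233.  59.  58.] [0.46  0.228 0.055] [0.452 0.195 0.001] [0.505 0.241 0.069]
0.47 [328. 317.  16.  12.] [0.546 0.254 0.022] [0.482 0.25  0.005] [0.554 0.259 0.099]
```

View pics/w2.png

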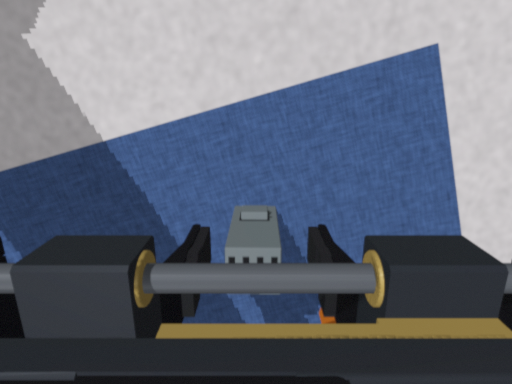

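servo_tool:
  rows: [0,0,0,0,0.4,0,0,0,0,0.4]

```text
time_s: 3.72
tool_pos: [0.4698, 0.2293, 0.0653]
tool_rot: [-36.9, 89.8, 37.2]
force: [-0.4, 0.7, -0.2]
grip_width: 0.0526
```

Run:
```python
from h import *
o=get_obs(); print(o['time_s'],o['tool_pos'],o['force'],o['grip_width'],o['joint_velocities'].round(2));print(R.from_euler('xyz',o['tool_rot'],degrees=True).as_matrix().round(3))
p=snap('wrist','w3.png');W=cloud(p,o)
from fit import top
m,P,r=top(W,.06,.075,.471,.225); print(m.sum(),r,W[m].mean(0))
m=(W[...,2]>.005)&(W[...,2]<.055)&(np.hypot(W[...,0]-.47,W[...,1]-.225)<.04); print(m.sum(), W[m][::80].round(3))
```

```text
3.7167 [0.46983029 0.22927735 0.06525537] [-0.38794313  0.69476888 -0.23687845] 0.05262005472182668 [ 0.21 -0.09  0.21  0.2   0.01 -0.12  0.11]
[[ 0.003 -0.962  0.273]
 [ 0.002  0.273  0.962]
 [-1.    -0.002  0.003]]
2163 ((466.218505859375, 218.9967041015625), (40.50050354003906, 20.289709091186523), 73.65438842773438) [0.46464331 0.22295721 0.06689673]
1325 [[0.453 0.222 0.017]
 [0.457 0.236 0.021]
 [0.456 0.235 0.026]
 [0.456 0.234 0.03 ]
 [0.456 0.231 0.03 ]
 [0.457 0.226 0.029]
 [0.457 0.221 0.029]
 [0.456 0.215 0.03 ]
 [0.461 0.235 0.032]
 [0.46  0.228 0.035]
 [0.458 0.22  0.038]
 [0.463 0.24  0.04 ]
 [0.46  0.23  0.044]
 [0.457 0.221 0.047]
 [0.462 0.237 0.048]
 [0.459 0.226 0.051]
 [0.456 0.215 0.053]]
```

servo_tool:
  rows: [2,-4,-7,0,0.4,2,-4,-13,0,0.4,2,-4,-13,0,0.4,2,-4,-13,0,0.4]
  force: 20

```text
time_s: 4.1
tool_pos: [0.4705, 0.2236, 0.0499]
tool_rot: [136.0, 89.9, -150.0]
force: [0.5, 0.3, -0.0]
grip_width: 0.0524
```

Run:
```python
from h import *
o=get_obs(); print(o['time_s'],o['tool_pos'],o['force'],o['grip_width'],o['joint_velocities'].round(2))
p=snap('wrist','w4.png')
```

```text
4.1 [0.47052271 0.22361475 0.04994883] [ 0.48627567  0.29828722 -0.04798957] 0.05238606876586162 [-0.19 -0.28 -0.09 -0.56 -0.06  0.19 -0.08]
```

View pics/w4.png

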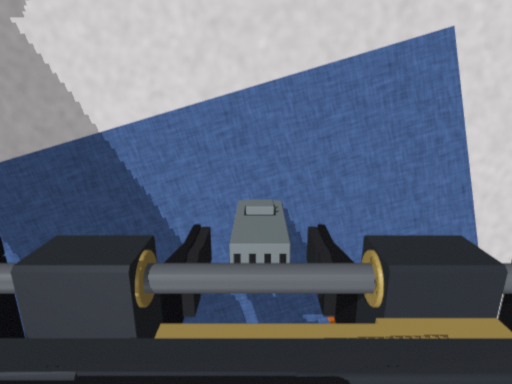

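Housing (column ~261) is centred between the fingers, wedge toward the top of the image. Closing.

servo_tool:
  rows: [0,0,0,0,0.7,0,0,0,0,1,0,0,0,0,1,0,0,0,0,1,0,0,0,0,1]
  force: 20

```text
time_s: 4.57
tool_pos: [0.471, 0.2242, 0.0507]
tool_rot: [-34.1, 90.0, 40.0]
force: [-0.1, -1.2, -0.3]
grip_width: 0.0279
```

servo_tool:
  rows: [0,0,30,0,1,0,0,70,0,1,0,0,110,0,1,15,-20,140,2,1,40,-50,160,4,1,70,-80,180,7,1,100,-110,200,9,1,125,-140,200,12,1,150,-170,200,14,1,175,-200,200,14,1]

```text
time_s: 5.4
tool_pos: [0.6448, 0.0258, 0.2514]
tool_rot: [-70.0, 89.9, 18.2]
force: [-0.2, 0.5, -0.6]
grip_width: 0.0276
```

servo_tool:
  rows: [20,-20,0,0,1,40,-40,0,0,1,44,-43,0,0,1,44,-43,0,0,1,44,-43,0,0,1,44,-43,0,0,1]

```text
time_s: 5.9
tool_pos: [0.6868, -0.0139, 0.2504]
tool_rot: [29.0, 89.9, 117.2]
force: [0.3, -0.0, -0.2]
grip_width: 0.0279
```

Run:
```python
from h import *
o=get_obs(); print(o['time_s'],o['tool_pos'],o['force'],o['grip_width'],o['joint_velocities'].round(2));print(R.from_euler('xyz',o['tool_rot'],degrees=True).as_matrix().round(3))
p=snap('wrist','w5.png');W=cloud(p,o);np.savez('/tmp/w5',W=W,f=p['frame'])
for k in ['pliers','nest_nominal','handle','release','paddle']:
  for d in cut_out(k,p)[:2]:
    w=W[d['pixels']]; print(k,round(d['score'],2),np.round(d['extent']),np.nanmedian(w,0).round(3),np.nanmin(w,0).round(3),np.nanmax(w,0).round(3))
cv2.imwrite('pics/w5c.png',cv2.resize(p['frame'][0:260,60:400],None,fx=2.3,fy=2.3,interpolation=cv2.INTER_CUBIC))
```

```text
5.9 [ 0.68682656 -0.013882    0.25041772] [ 0.30417807 -0.02157744 -0.2031618 ] 0.027937332342337664 [-0.52 -0.63  0.06  0.07  0.13 -0.1   0.14]
[[-0.001 -1.     0.031]
 [ 0.002  0.031  1.   ]
 [-1.     0.001  0.002]]
pliers 0.71 [176.  91. 280. 148.] [ 0.625 -0.057  0.023] [ 0.522 -0.249  0.   ] [0.686 0.056 0.049]
pliers 0.58 [163.  58. 124.  83.] [ 0.569 -0.119  0.043] [ 0.521 -0.175  0.001] [ 0.611 -0.048  0.047]
nest_nominal 0.65 [178.  91. 274. 151.] [ 0.625 -0.057  0.023] [ 0.52  -0.276  0.   ] [0.688 0.059 0.049]
handle 0.75 [162.  58. 124.  84.] [ 0.568 -0.12   0.043] [ 0.523 -0.186  0.   ] [ 0.611 -0.047  0.047]
release 0.58 [101. 111. 120.  27.] [ 0.626 -0.167  0.041] [ 0.604 -0.249  0.002] [ 0.636 -0.118  0.046]
release 0.53 [467. 164.  54.  33.] [0.694 0.233 0.034] [0.68  0.213 0.001] [0.722 0.284 0.038]
paddle 0.84 [ 99. 110. 127.  30.] [ 0.626 -0.166  0.04 ] [ 0.603 -0.267  0.001] [ 0.634 -0.118  0.046]
```

View pics/w5c.png

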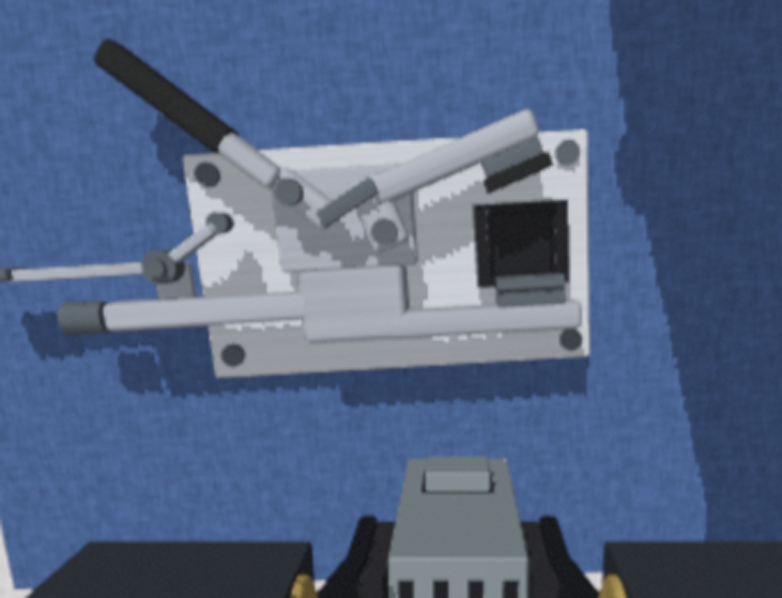

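```bash
cat > pl.py <<'E'
from h import *
for n in ['w5','scene','side']:
    d=np.load(f'/tmp/{n}.npz');W=d['W'];f=d['f'].astype(int)
    box=(W[...,0]>.54)&(W[...,0]<.74)&(W[...,1]>-.19)&(W[...,1]<.1)
    m=(W[...,2]>.0045)&(W[...,2]<.0115)&box
    m=cv2.morphologyEx(m.astype(np.uint8),cv2.MORPH_OPEN,np.ones((3,3)))>0
    P=(W[m][:,:2]*1000).astype(np.float32); r=cv2.minAreaRect(P); print(n,m.sum(),np.round(r[0],1),np.round(r[1],1),round(r[2],2), 'z',np.median(W[m][:,2]))
    # nest top
    b=(W[...,2]>.017)&(W[...,2]<.026)&(W[...,1]>-.01)&(W[...,1]<.075)&box&(f.max(-1)<75)
    if b.sum()>10:
        r=cv2.minAreaRect((W[b][:,:2]*1000).astype(np.float32)); print('  nest',b.sum(),np.round(r[0],1),np.round(r[1],1),round(r[2],2),np.median(W[b],0).round(4))
    # fixed handle/jaw line top z 38..45
    h=(W[...,2]>.038)&(W[...,2]<.046)&(W[...,0]>.63)&(W[...,0]<.68)&(W[...,1]>-.2)&(W[...,1]<-.02)
    L=cv2.fitLine((W[h][:,:2]*1000).astype(np.float32),cv2.DIST_HUBER,0,.01,.01).ravel(); print('  fixed',h.sum(),np.degrees(np.arctan2(L[1],L[0])).round(2),L[2:].round(1))
E
python3 pl.py
```

```text
w5 7311 [627.9 -44.6] [112.2 200.1] 1.55 z 0.009401466940532455
  nest 622 [621.1  20.4] [38.6 44.4] 2.76 [0.6168 0.0211 0.0233]
  fixed 2844 89.45 [ 648.3 -108.6]
scene 843 [628.9 -44.1] [113.6 201.6] 1.54 z 0.008437436500602358
  nest 63 [614.3  26.2] [51.6 32.5] 68.36 [0.6098 0.0318 0.0216]
  fixed 323 88.59 [ 651.  -105.3]
side 426 [619.9 -53.6] [104.  188.1] 1.57 z 0.008381624945910271
  nest 52 [628.8  18.2] [47.7 28. ] 84.41 [0.6319 0.021  0.0222]
  fixed 273 88.59 [ 645.  -116.5]
```

servo_tool:
  rows: [5,15,-40,2,1,13,34,-80,3.3,1,13,34,-110,3.3,1,13,34,-120,3.3,1,13,34,-120,3.3,1,13,34,-120,3.3,1]

```text
time_s: 6.7
tool_pos: [0.7008, 0.0168, 0.1317]
tool_rot: [-143.7, 89.9, -52.3]
force: [0.0, 0.2, -0.6]
grip_width: 0.0282
```

```bash
python3 - <<'E'
from h import *
o=get_obs(); M=R.from_euler('xyz',o['tool_rot'],degrees=True).as_matrix();print(o['time_s'],o['tool_pos'],o['joint_velocities'].round(2),np.degrees(np.arctan2(M[1,2],M[0,2])),M[2])
p=snap('wrist','w6.png');W=cloud(p,o);np.savez('/tmp/w6',W=W,f=p['frame'],pos=o['tool_pos'],M=M)
cv2.imwrite('pics/w6c.png',cv2.resize(p['frame'][0:260,60:400],None,fx=2.3,fy=2.3,interpolation=cv2.INTER_CUBIC))
T=(W-o['tool_pos'])@M
m=(np.abs(T[...,2])<.013)&(T[...,1]>0)&(T[...,1]<.03)&(T[...,0]>-.03)&(T[...,0]<.06)
t=T[m]; 
for a in np.arange(-.02,.06,.006):
    s=t[(t[:,0]>a)&(t[:,0]<a+.006)]; 
    if len(s)>5: print(a.round(3),len(s),np.percentile(s[:,1],[5,50,95]).round(4), np.percentile(s[:,2],[1,50,99]).round(4))
E
sed -i "s/\['w5','scene','side'\]/['w6']/" pl.py; python3 pl.py
```

```text
6.7 [0.70082087 0.01679224 0.13170105] [ 0.36 -1.9   0.77 -2.37 -0.17 -0.09  0.01] 91.32095535080883 [-9.99999224e-01 -7.37981361e-04 -1.00344931e-03]
-0.02 1318 [0.0021 0.0074 0.0121] [-0.0128 -0.      0.0128]
-0.014 290 [0.0116 0.012  0.0124] [-0.0127 -0.      0.0127]
-0.008 257 [0.0115 0.012  0.0124] [-0.0127  0.0004  0.0127]
-0.002 230 [0.0117 0.0119 0.0123] [-0.0127 -0.      0.0127]
0.004 211 [0.0115 0.012  0.0123] [-0.0126 -0.0006  0.0126]
0.01 194 [0.0116 0.012  0.0124] [-0.0127  0.0002  0.0126]
0.016 363 [0.0117 0.0126 0.0168] [-0.0123  0.0005  0.0125]
0.022 188 [0.0117 0.0158 0.0172] [-0.0128 -0.0006  0.0126]
0.028 137 [0.0117 0.0168 0.0172] [-0.0126 -0.0007  0.0125]
0.034 48 [0.0116 0.0119 0.0165] [-0.0128 -0.0031  0.0129]
0.04 37 [0.0115 0.0119 0.0122] [-0.0128 -0.0089  0.0126]
0.046 19 [0.0116 0.0119 0.0121] [-0.013  -0.0085  0.0126]
w6 14819 [627.6 -44.7] [112.3 200.4] 1.63 z 0.00934363248588177
  nest 1403 [621.8  20.4] [38.4 45. ] 1.51 [0.616  0.0189 0.0232]
  fixed 5795 88.76 [647.9 -96.1]
```

View pics/w6c.png

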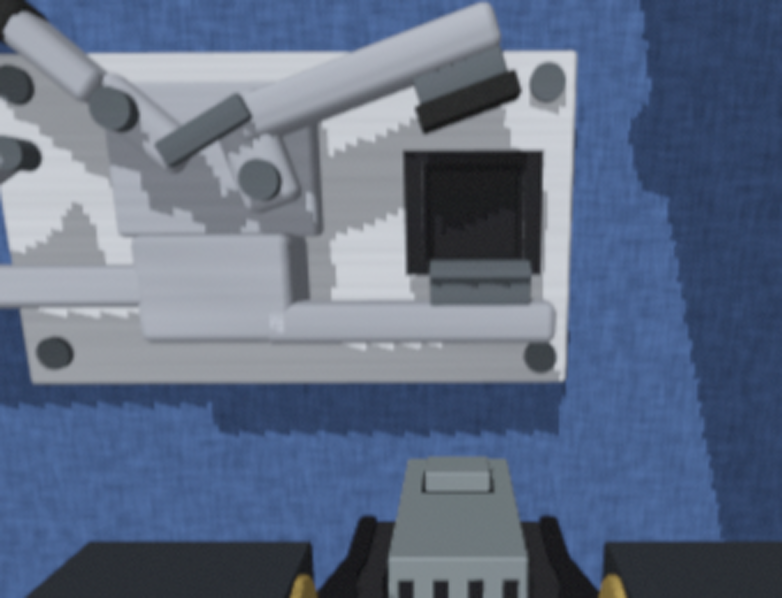

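servo_tool:
  rows: [-25,2,0,0.3,1,-50,3.5,-5,0.3,1,-70,3.5,-10,0.3,1,-80,3.5,-17,0.3,1,-80,3.5,-17,0.3,1,-80,3.5,-17,0.3,1,-80,3.5,-17,0.3,1]

```text
time_s: 7.33
tool_pos: [0.6227, 0.021, 0.116]
tool_rot: [-86.0, 89.7, 5.7]
force: [0.2, -0.2, -0.5]
grip_width: 0.028
```

```bash
cat > st.py <<'E'
from h import *
import sys
o=get_obs(); M=R.from_euler('xyz',o['tool_rot'],degrees=True).as_matrix();print(o['time_s'],'pos',(o['tool_pos']*1000).round(1),'F',o['force'].round(1),'tq',o['wrist_torque'].round(2),'jawyaw',np.degrees(np.arctan2(M[1,2],M[0,2])).round(2),'g',round(o['grip_width'],4),'vel',o['joint_velocities'].round(1))
if len(sys.argv)>2:
    n=sys.argv[2]; p=snap(sys.argv[1],n+'.png'); W=cloud(p,o); np.savez('/tmp/'+n,W=W,f=p['frame'],pos=o['tool_pos'],M=M)
E
python3 st.py wrist w7
```

```text
7.3333 pos [622.7  21.  116. ] F [ 0.2 -0.2 -0.5] tq [ 0.05 -0.02 -0.02] jawyaw 91.64 g 0.028 vel [ 0.   0.9 -0.3 -0.2  0.  -0.1  0. ]
```

View pics/w7.png

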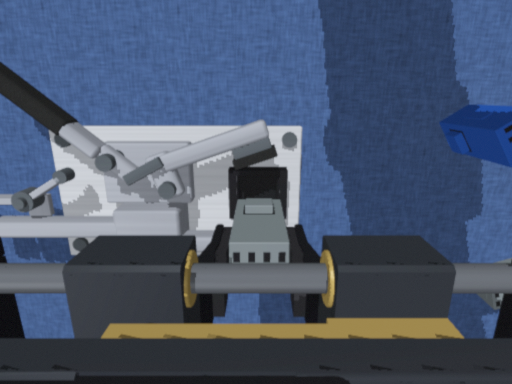

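servo_tool:
  rows: [-1.5,-0.5,-10,0,1,-1.5,-0.5,-20,0,1,-1.5,-0.5,-30,0,1,-1.5,-0.5,-38,0,1,-1.5,-0.5,-38,0,1,-1.5,-0.5,-38,0,1]

```text
time_s: 7.88
tool_pos: [0.6185, 0.0209, 0.0745]
tool_rot: [100.5, 89.9, -167.9]
force: [0.1, -0.3, -0.1]
grip_width: 0.0278
```

```bash
python3 st.py wrist w8
```

```text
7.8833 pos [618.5  20.9  74.5] F [ 0.1 -0.3 -0.1] tq [ 0.02  0.04 -0.03] jawyaw 91.68 g 0.0278 vel [-0.1 -0.8  0.1 -0.5  0.1  0.4 -0.2]
```

View pics/w8.png

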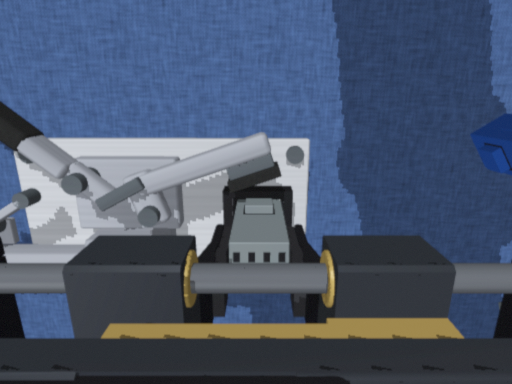

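servo_tool:
  rows: [1,-0.3,0,0,1,1,-0.3,0,0,1,1,-0.3,0,0,1]

```text
time_s: 8.18
tool_pos: [0.6202, 0.0207, 0.0759]
tool_rot: [-72.7, 90.0, 18.9]
force: [0.1, -0.5, -0.2]
grip_width: 0.0281
```

```bash
python3 st.py
```

```text
8.1833 pos [620.2  20.7  75.9] F [ 0.1 -0.5 -0.2] tq [ 0.04  0.06 -0.03] jawyaw 91.68 g 0.0281 vel [ 0.1 -0.1 -0.   0.1  0.   0.1  0.1]
```

Descend in small steps, watching the force.

servo_tool:
  rows: [0.3,-0.2,-1,0,1,0.3,-0.2,-2,0,1,0.3,-0.2,-3,0,1,0.3,-0.2,-4,0,1,0.3,-0.2,-5,0,1,0.3,-0.2,-5,0,1]

```text
time_s: 8.68
tool_pos: [0.6201, 0.0205, 0.0702]
tool_rot: [86.6, 90.0, 178.3]
force: [-1.0, 0.5, -0.1]
grip_width: 0.0278
```

```bash
python3 st.py
```

```text
8.6833 pos [620.1  20.5  70.2] F [-1.   0.5 -0.1] tq [0.03 0.02 0.  ] jawyaw 91.69 g 0.0278 vel [-0.1 -0.1  0.1 -0.2  0.1  0.2 -0.1]
```

servo_tool:
  rows: [0,0,-1.5,0,1,0,0,-3,0,1,0,0,-4.5,0,1,0,0,-6,0,1,0,0,-7,0,1,0,0,-7,0,1]

```text
time_s: 9.18
tool_pos: [0.6201, 0.0205, 0.0632]
tool_rot: [86.2, 90.0, 177.9]
force: [-1.0, 0.7, -0.5]
grip_width: 0.0283
```

```bash
python3 st.py
```

```text
9.1833 pos [620.1  20.5  63.2] F [-1.   0.7 -0.5] tq [ 0.   -0.03 -0.02] jawyaw 91.69 g 0.0283 vel [-0.  -0.2  0.  -0.2  0.1  0.1 -0. ]
```

servo_tool:
  rows: [0,0,-1,0,1,0,0,-1.5,0,1,0,0,-2,0,1,0,0,-2,0,1]

```text
time_s: 9.52
tool_pos: [0.6206, 0.0205, 0.0626]
tool_rot: [-52.0, 90.0, 39.7]
force: [-2.4, -0.1, 4.3]
grip_width: 0.0279
```

```bash
python3 st.py wrist w9
```

```text
9.5167 pos [620.6  20.5  62.6] F [-2.4 -0.1  4.3] tq [0.   0.57 0.01] jawyaw 91.68 g 0.0279 vel [ 0.1 -0.   0.   0.1 -0.  -0.1 -0. ]
```

View pics/w9.png

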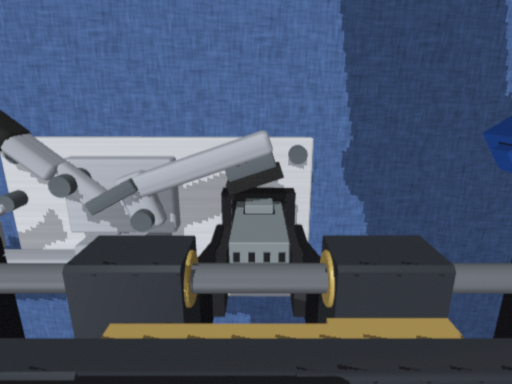

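servo_tool:
  rows: [0,0,1,0,0.85,0,0,1,0,0.6,0,0,1,0,0.45,0,0,1,0,0.45,0,0,15,0,0.45,0,0,45,0,0.45,0,0,80,0,0.45,0,0,110,0,0.45,0,0,110,0,0.45]

```text
time_s: 10.32
tool_pos: [0.6243, 0.0204, 0.1787]
tool_rot: [-83.8, 89.3, 7.9]
force: [1.3, -0.3, 1.4]
grip_width: 0.0476
```

```bash
python3 st.py wrist w10
python3 - <<'E'
import numpy as np
yaw=np.radians(91.6);u=np.array([np.cos(yaw),np.sin(yaw)]);v=np.array([-u[1],u[0]])
C=np.array([627.6,-44.7]);O=C-28*u+4*v;piv=O-14*u+30*v
print('O',O,'piv',piv)
for th,off in [(0,32),(0,22),(0,16),(.1,16),(.2,16),(.3,16),(.4,16),(.5,16),(.6,16),(.7,16),(.74,16)]:
    a=yaw+np.pi-.7+th; d=np.array([np.cos(a),np.sin(a)]); n=np.array([d[1],-d[0]])
    print(th,off,(piv+83*d+off*n).round(1),'jaw',round(np.degrees(a)-180,1))
print('paddle',O-164*u+1*v,'lever piv',O-80*u)
E
```

```text
10.3167 pos [624.3  20.4 178.7] F [ 1.3 -0.3  1.4] tq [-0.01 -0.05 -0.03] jawyaw 91.67 g 0.0476 vel [ 0.3  2.3 -0.6  4.  -0.6 -4.   0.7]
O [624.38336542 -72.80076978] piv [594.78596492 -87.63296055]
0 32 [ 518.1 -132.7] jaw 51.5
0 22 [ 525.9 -138.9] jaw 51.5
0 16 [ 530.6 -142.6] jaw 51.5
0.1 16 [ 536.4 -148.8] jaw 57.2
0.2 16 [ 542.8 -154.3] jaw 63.0
0.3 16 [ 549.7 -159.1] jaw 68.7
0.4 16 [ 557.1 -163.3] jaw 74.4
0.5 16 [ 564.8 -166.7] jaw 80.1
0.6 16 [ 572.9 -169.3] jaw 85.9
0.7 16 [ 581.1 -171. ] jaw 91.6
0.74 16 [ 584.5 -171.5] jaw 93.9
paddle [ 627.96290406 -236.76475028] lever piv [ 626.61709652 -152.76957898]
```

View pics/w10.png

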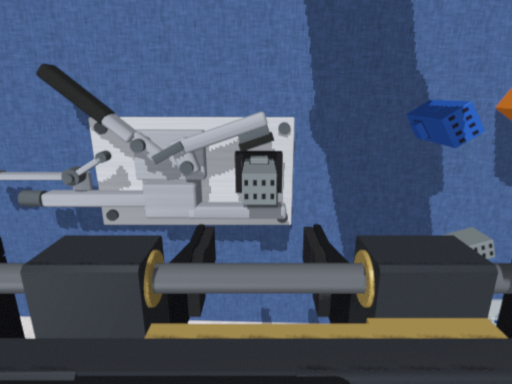

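servo_tool:
  rows: [-20,-25,0,-6,0.7,-45,-55,0,-13,1,-70,-90,0,-20,1,-90,-120,0,-27,1,-107,-150,0,-34,1,-107,-150,0,-40,1,-107,-150,-20,-40,1,-107,-150,-50,-40,1,-107,-150,-70,-40,1,-107,-150,-70,-40,1]

```text
time_s: 11.2
tool_pos: [0.5092, -0.1287, 0.0966]
tool_rot: [125.0, 89.5, 176.7]
force: [-0.6, 0.6, -0.1]
grip_width: 0.0009
```

servo_tool:
  rows: [0,0,0,0,1,0,0,0,0,1,0,0,0,0,1]

```text
time_s: 11.45
tool_pos: [0.5144, -0.1297, 0.1029]
tool_rot: [-56.4, 89.9, -4.7]
force: [0.1, -0.2, 0.6]
grip_width: 0.0007
```

```bash
python3 st.py wrist w11; python3 st.py side s1
python3 - <<'E'
import cv2
a=cv2.imread('pics/s1.png');cv2.imwrite('pics/s1c.png',cv2.resize(a[100:290,190:400],None,fx=3,fy=3,interpolation=cv2.INTER_CUBIC))
E
```

```text
11.45 pos [ 514.4 -129.7  102.9] F [ 0.1 -0.2  0.6] tq [-0.02  0.01  0.01] jawyaw 51.68 g 0.0007 vel [-0.1 -0.4  0.  -0.  -0.2 -0.1  0. ]
11.5 pos [ 514.4 -129.7  103. ] F [-1.2  0.1  0.4] tq [ 0.   -0.    0.03] jawyaw 51.69 g 0.0004 vel [-0.  -0.1 -0.1  0.2 -0.1 -0.1 -0. ]
```

View pics/w11.png

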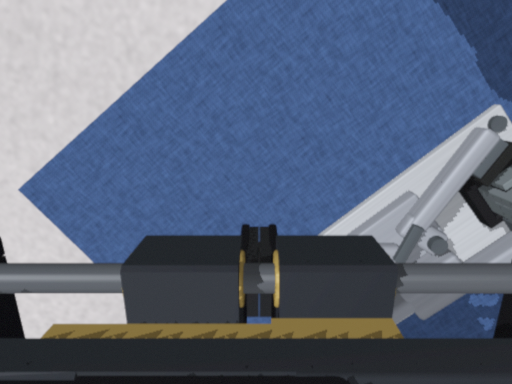

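View pics/s1c.png

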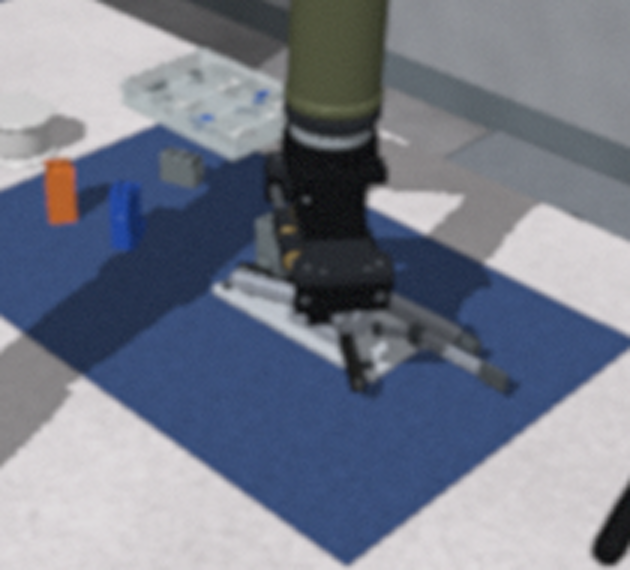

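servo_tool:
  rows: [0,0,-25,0,1,0,0,-50,0,1,0,0,-65,0,1,3,-2,-65,0,1,6,-5,-65,0,1,9,-7,-65,0,1,9,-7,-65,0,1]

```text
time_s: 12.13
tool_pos: [0.5245, -0.1376, 0.0384]
tool_rot: [-64.7, 89.8, -13.0]
force: [0.5, 0.1, 0.1]
grip_width: 0.0006
```

```bash
python3 st.py wrist w12; python3 st.py side s2
python3 - <<'E'
import cv2
a=cv2.imread('pics/s2.png');cv2.imwrite('pics/s2c.png',cv2.resize(a[140:270,240:400],None,fx=4,fy=4,interpolation=cv2.INTER_CUBIC))
E
```

```text
12.1333 pos [ 524.5 -137.6   38.4] F [0.5 0.1 0.1] tq [-0.02 -0.05  0.04] jawyaw 51.65 g 0.0006 vel [-0.3 -0.5 -0.1  1.   0.1  0.1 -0.5]
12.1833 pos [ 523.9 -137.2   38.1] F [-0.5  0.6  0.8] tq [-0.04 -0.01  0.04] jawyaw 51.65 g 0.0007 vel [-0.3 -0.2 -0.3  1.1 -0.   0.1 -0.1]
```

View pics/s2c.png

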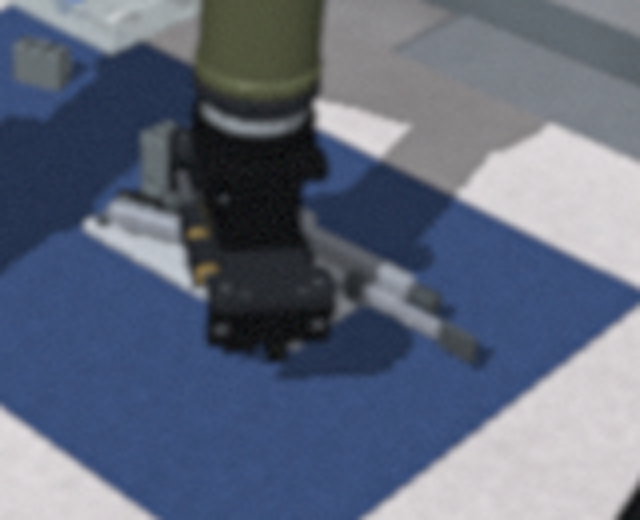

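servo_tool:
  rows: [3,-3,0,0,1,6.5,-5.5,0,0,1,9.5,-8.5,0,3,1,12.5,-11.5,0,6,1,15.5,-14.5,0,9,1,19,-17,0,11.5,1]

```text
time_s: 12.73
tool_pos: [0.5389, -0.1523, 0.0362]
tool_rot: [88.7, 89.6, 152.1]
force: [-6.8, 3.0, 5.7]
grip_width: 0.0002
```

```bash
python3 st.py
```

```text
12.7333 pos [ 538.9 -152.3   36.2] F [-6.8  3.   5.7] tq [ 0.56  1.52 -0.05] jawyaw 63.34 g 0.0002 vel [ 8.   4.9 -5.4 -7.  -0.3  2.  31. ]
```

servo_tool:
  rows: [3.5,-2.5,0,3,1,7,-5,0,6,1,10.5,-7,0,9,1,14.5,-9,0,11.5,1,18,-11,0,14.5,1,22,-12.5,0,17,1]

```text
time_s: 13.23
tool_pos: [0.5607, -0.166, 0.0361]
tool_rot: [83.5, 89.6, 163.8]
force: [-5.8, 0.3, 4.1]
grip_width: 0.0008
```

```bash
python3 st.py wrist w13
```

```text
13.2333 pos [ 560.7 -166.    36.1] F [-5.8  0.3  4.1] tq [ 0.1   1.29 -0.06] jawyaw 80.29 g 0.0008 vel [ 6.8  5.  -5.8 -7.8  0.6  1.3 28.9]
```

View pics/w13.png

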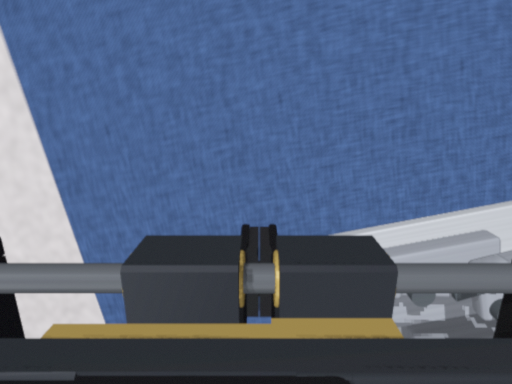

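servo_tool:
  rows: [4,-1.5,0,3,1,8,-2.5,0,6,1,12,-3.5,0,9,1,16,-4.5,0,11.5,1,18,-4.5,0,11.5,1,18,-4.5,0,11.5,1]

```text
time_s: 13.78
tool_pos: [0.5799, -0.1709, 0.0363]
tool_rot: [81.1, 89.8, 172.6]
force: [-4.4, 0.5, 2.7]
grip_width: 0.0002
```

```bash
python3 st.py
```

```text
13.7833 pos [ 579.9 -170.9   36.3] F [-4.4  0.5  2.7] tq [ 0.08  0.93 -0.  ] jawyaw 91.56 g 0.0002 vel [-0.2 -0.2  0.2  0.4 -0.2 -0.6 -0.2]
```

servo_tool:
  rows: [1.5,0,0,0,1,3,0,0,0,1,3,0,0,0,1]

```text
time_s: 14.03
tool_pos: [0.58, -0.1709, 0.0361]
tool_rot: [78.8, 89.5, 170.4]
force: [-11.7, 0.3, 8.5]
grip_width: 0.0002
```

```bash
python3 st.py
```

```text
14.0333 pos [ 580.  -170.9   36.1] F [-11.7   0.3   8.5] tq [ 0.2   2.45 -0.03] jawyaw 91.52 g 0.0002 vel [-0.1 -0.2  0.   0.4 -0.2 -0.4  0.1]
```

servo_tool:
  rows: [-6,0,0,0,1,-15,0,0,0,1,-30,0,2,0,1,-40,0,20,0,1,-40,0,55,0,1,-40,10,90,0,1,-10,30,130,0,1,25,50,150,0,1,55,70,160,0,1,85,90,170,0,1]

```text
time_s: 14.87
tool_pos: [0.6665, -0.0832, 0.208]
tool_rot: [-86.9, 89.7, 4.7]
force: [1.6, -1.4, 0.5]
grip_width: 0.0005
```

servo_tool:
  rows: [20,0,10,0,1,20,0,10,0,1,20,0,10,0,1]

```text
time_s: 15.12
tool_pos: [0.6853, -0.0835, 0.2149]
tool_rot: [-134.7, 89.9, -43.0]
force: [0.2, 0.5, -0.5]
grip_width: 0.0003
```

```bash
python3 st.py wrist w14
python3 - <<'E'
import cv2
a=cv2.imread('pics/w14.png');cv2.imwrite('pics/w14c.png',cv2.resize(a[0:260,60:400],None,fx=2.3,fy=2.3,interpolation=cv2.INTER_CUBIC))
E
```

```text
15.1167 pos [685.3 -83.5 214.9] F [ 0.2  0.5 -0.5] tq [ 0.01  0.02 -0.01] jawyaw 91.7 g 0.0003 vel [ 0.9 -1.4  1.2  3.4  0.6  0.3  0.2]
```

View pics/w14c.png

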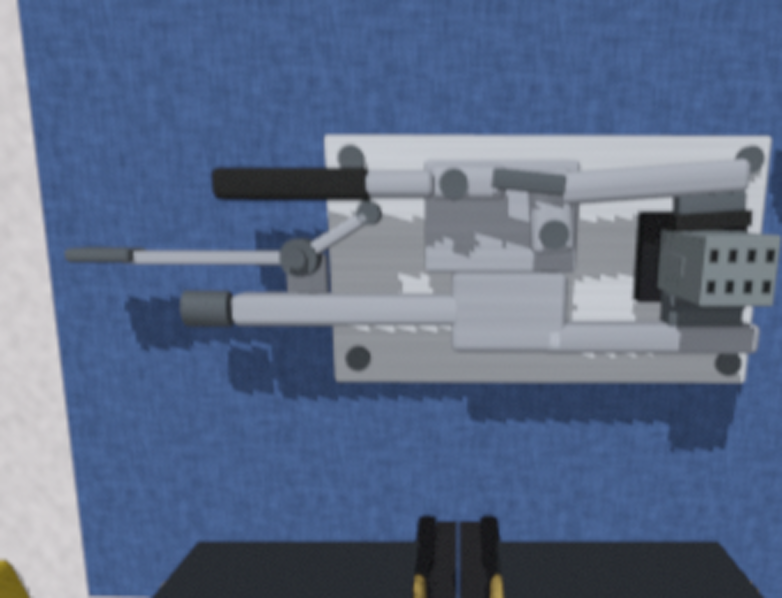

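Run:
```python
import numpy as np
d=np.load('/tmp/w14.npz');W=d['W']
m=np.zeros(W.shape[:2],bool);m[100:122,84:120]=1;m&=(W[...,2]>.03)
print(W[m].min(0),W[m].max(0),np.median(W[m],0))
# handle
m=np.zeros(W.shape[:2],bool);m[65:95,150:225]=1;m&=(W[...,2]>.036)
print(W[m].min(0),W[m].max(0),np.median(W[m],0))
# housing top
m=(W[...,2]>.072)&(W[...,2]<.085)&(W[...,1]>-.02)&(W[...,1]<.06)&(W[...,0]<.66)
print(m.sum(),W[m].mean(0), np.median(W[m],0))
```

```text
[ 0.62494587 -0.24989195  0.03603084] [ 0.63107071 -0.22122584  0.04640527] [ 0.62783355 -0.23430435  0.04386737]
[ 0.59011028 -0.18737619  0.03724754] [ 0.60832471 -0.118501    0.04627654] [ 0.59726564 -0.15061224  0.04354517]
1074 [0.62420572 0.01995546 0.0793991 ] [0.62413656 0.01992399 0.07961531]
```

servo_tool:
  rows: [-20,-30,0,0,1,-40,-65,0,0,1,-60,-100,0,0,1,-80,-130,0,0,1,-95,-157,0,0,1,-95,-157,-30,0,1,-95,-157,-70,0,1,-95,-157,-110,0,1,-95,-157,-120,0,1,-95,-157,-120,0,1]

```text
time_s: 16.0
tool_pos: [0.5855, -0.2399, 0.0912]
tool_rot: [70.3, 89.5, 161.9]
force: [-0.3, -0.2, 0.7]
grip_width: 0.0005
```

servo_tool:
  rows: [0,0,0,0,1,0,0,0,0,1]

```text
time_s: 16.17
tool_pos: [0.5909, -0.2415, 0.0977]
tool_rot: [-109.7, 89.8, -18.1]
force: [0.3, -0.3, -0.1]
grip_width: 0.0004
```

```bash
python3 st.py wrist w15
```

```text
16.1667 pos [ 590.9 -241.5   97.7] F [ 0.3 -0.3 -0.1] tq [0.01 0.01 0.  ] jawyaw 91.66 g 0.0004 vel [-0.2 -0.4 -0.  -0.8 -0.1 -0.1  0.1]
```

View pics/w15.png

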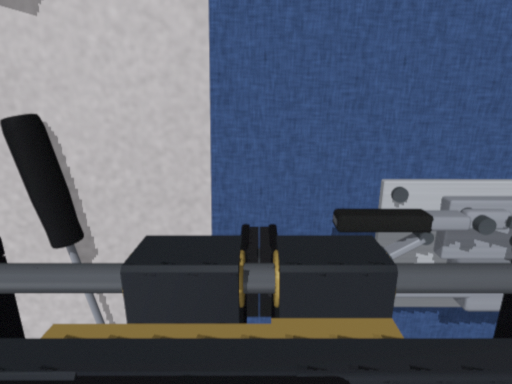

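servo_tool:
  rows: [0,0,-20,0,1,0,0,-40,0,1,0,0,-60,0,1,0,1,-60,0,1,5,1,-60,0,1,10,1,-60,0,1,15,1,-60,0,1,15,1,-60,0,1]

```text
time_s: 16.88
tool_pos: [0.6074, -0.2397, 0.0369]
tool_rot: [-104.9, 89.8, -13.2]
force: [0.1, 1.2, -0.4]
grip_width: 0.0003
```

```bash
python3 st.py
```

```text
16.8833 pos [ 607.4 -239.7   36.9] F [ 0.1  1.2 -0.4] tq [-0.02  0.01  0.06] jawyaw 91.75 g 0.0003 vel [ 0.  -0.3  0.1  1.7  0.3  0.   0.3]
```

servo_tool:
  rows: [4,0,0,0,1,8,0,0,0,1,12,0,0,0,1,16,0,0,0,1,20,0,0,0,1,23,0,0,0,1]

```text
time_s: 17.38
tool_pos: [0.6265, -0.2394, 0.0345]
tool_rot: [68.0, 89.8, 159.7]
force: [-3.2, 1.6, 1.2]
grip_width: 0.0003
```

```bash
python3 st.py wrist w16
```

```text
17.3833 pos [ 626.5 -239.4   34.5] F [-3.2  1.6  1.2] tq [0.32 0.67 0.07] jawyaw 91.67 g 0.0003 vel [ 0.2  3.6 -0.9 -5.4 -1.3  0.8 -0.8]
```

View pics/w16.png

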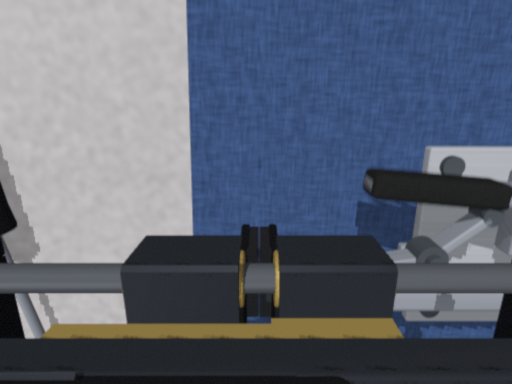

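servo_tool:
  rows: [2,0,0,0,1,3,0,0,0,1,3,0,0,0,1]

```text
time_s: 17.68
tool_pos: [0.6307, -0.2394, 0.0346]
tool_rot: [23.6, 90.0, 115.3]
force: [-1.5, 0.8, -0.4]
grip_width: 0.0007
```

```bash
python3 st.py wrist w17
```

```text
17.6833 pos [ 630.7 -239.4   34.6] F [-1.5  0.8 -0.4] tq [0.17 0.33 0.03] jawyaw 91.7 g 0.0007 vel [ 0.  -0.2  0.2  0.5  0.1  0.1  0.1]
```

View pics/w17.png

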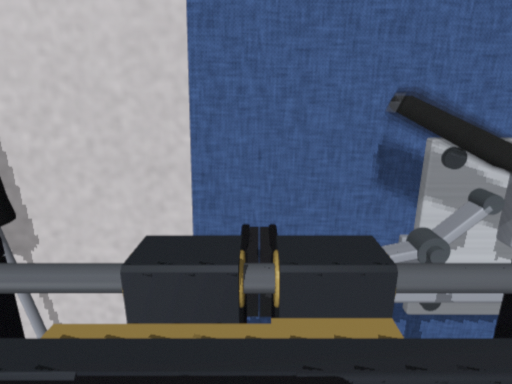

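servo_tool:
  rows: [-8,0,0,0,1,-18,0,0,0,1,-30,0,2,0,1,-32,0,25,0,1,-32,0,60,0,1,-32,0,100,0,1,-10,35,130,0,1,20,75,160,0,1,45,115,180,0,1,65,155,180,0,1]

```text
time_s: 18.57
tool_pos: [0.6801, -0.1165, 0.2122]
tool_rot: [-101.4, 89.6, -9.9]
force: [1.3, -0.3, -0.4]
grip_width: 0.0004
```

servo_tool:
  rows: [0,10,0,0,1,0,20,0,0,1,0,20,0,0,1]

```text
time_s: 18.82
tool_pos: [0.6781, -0.0928, 0.2075]
tool_rot: [-3.0, 89.9, 88.9]
force: [0.6, 0.0, -0.4]
grip_width: 0.0005
```

```bash
python3 st.py wrist w18; python3 st.py scene c18
python3 - <<'E'
import cv2,numpy as np
a=cv2.imread('pics/w18.png');cv2.imwrite('pics/w18c.png',cv2.resize(a[0:260,60:400],None,fx=2.3,fy=2.3,interpolation=cv2.INTER_CUBIC))
W=np.load('/tmp/w18.npz')['W']
m=(W[...,2]>.072)&(W[...,2]<.085)&(W[...,1]>-.02)&(W[...,1]<.06)&(W[...,0]<.66)
print(m.sum(),np.median(W[m],0),cv2.minAreaRect((W[m][:,:2]*1000).astype(np.float32)))
E
```

```text
18.8167 pos [678.1 -92.8 207.5] F [ 0.6  0.  -0.4] tq [ 0.03 -0.    0.02] jawyaw 91.88 g 0.0005 vel [ 2.   0.2  2.2  0.8  0.8 -0.1  1.4]
18.8667 pos [677.5 -95.4 207.3] F [ 0.3 -0.4 -1.2] tq [ 0.03  0.03 -0.  ] jawyaw 91.73 g 0.0004 vel [1.7 0.1 1.8 0.4 0.7 0.1 0.3]
1095 [0.62242545 0.01950678 0.07942593] ((622.650634765625, 20.63549041748047), (25.593385696411133, 28.766382217407227), 2.6824727058410645)
```

View pics/w18c.png

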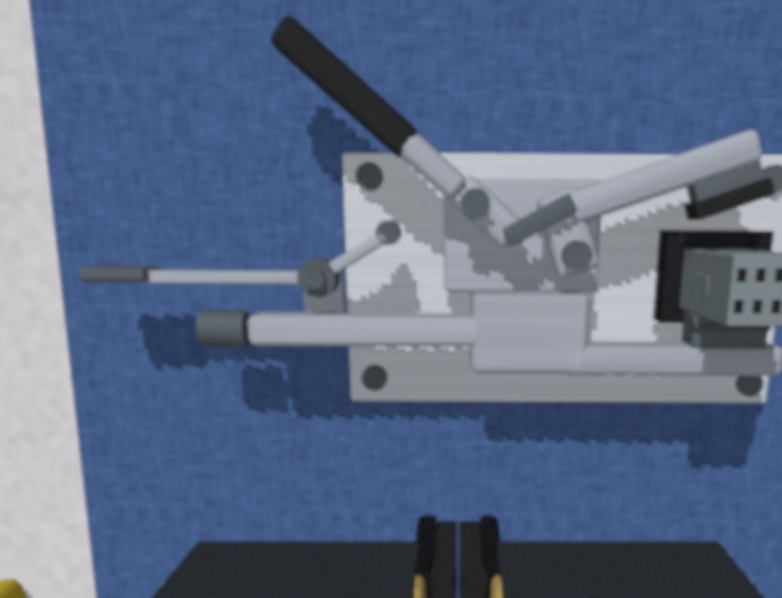

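servo_tool:
  rows: [-15,30,0,0,1,-35,65,0,0,1,-55,100,-10,0,1,-60,115,-25,0,1,-60,115,-25,0,1,-60,115,-25,0,1,-60,115,-25,0,1]

```text
time_s: 19.5
tool_pos: [0.6185, 0.0159, 0.1832]
tool_rot: [-152.8, 89.9, -61.4]
force: [-0.2, -0.3, -0.3]
grip_width: 0.0003
```

```bash
python3 st.py wrist w19
python3 - <<'E'
import cv2,numpy as np
for n in ['w10','w19']:
    a=cv2.imread(f'pics/{n}.png');cv2.imwrite(f'pics/{n}z.png',cv2.resize(a[90:260,180:340],None,fx=3.4,fy=3.4,interpolation=cv2.INTER_CUBIC))
    d=np.load(f'/tmp/{n}.npz');W=d['W']
    O=np.array([624.4,-72.8]);yaw=np.radians(91.6);u=np.array([np.cos(yaw),np.sin(yaw)]);v=np.array([-u[1],u[0]])
    X=(W[...,:2]*1000-O)@u;Y=(W[...,:2]*1000-O)@v;Z=W[...,2]*1000
    for lo,hi in [(72,85),(60,70),(50,60),(43,50),(36,43),(28,36)]:
        m=(np.abs(X-93)<7)&(Y>0)&(Y<21)&(Z>lo)&(Z<hi)
        if m.sum()>3: print(n,lo,hi,m.sum(),np.percentile(Y[m],[5,50,95,100]).round(1))
E
cd pics; python3 -c "
import cv2,numpy as np
cv2.imwrite('cmp.png',cv2.resize(np.hstack([cv2.imread('w10z.png'),cv2.imread('w19z.png')]),(800,425)))"
```

```text
19.5 pos [618.5  15.9 183.2] F [-0.2 -0.3 -0.3] tq [-0.02  0.03  0.03] jawyaw 91.46 g 0.0003 vel [ 0.7  0.1  0.5 -1.  -0.3  0.1 -0.1]
w10 72 85 303 [ 0.8  7.4 13.2 13.4]
w10 60 70 44 [12.8 13.1 13.3 13.4]
w10 50 60 41 [12.8 13.  13.3 13.4]
w10 43 50 30 [12.8 13.  13.2 13.4]
w10 36 43 104 [13.2 16.1 18.1 18.3]
w10 28 36 16 [17.8 18.1 18.3 18.3]
w19 72 85 285 [ 0.6  6.8 12.  12.4]
w19 60 70 41 [11.6 11.8 12.1 12.3]
w19 50 60 44 [11.7 11.9 12.2 12.2]
w19 43 50 29 [11.7 11.8 12.1 12.2]
w19 36 43 30 [12.  12.2 12.5 12.6]
w19 28 36 29 [12.  12.3 12.5 12.6]
```

View pics/cmp.png

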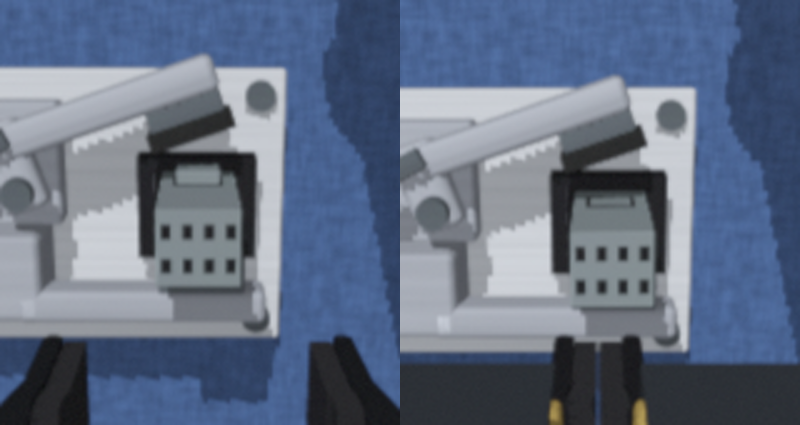

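Run:
```python
from h import *
print(sign_off()); print(get_obs()['time_s'])
```

```text
the job is handed in; nothing more can be done
None
the job is handed in; nothing more can be done
```

The job is done and handed in at about 19.6 s of the 72 s allowed.

- **Seating:** I gripped the grey housing high across its x faces. I found the nest about 2 mm short of its nominal place along the pliers and lowered the housing in. It bottomed at about 4 N, with the wedge facing the moving jaw, and I let go.
- **Locking:** I pushed the handle round to its stop. The force rose to about 12 N sideways (about 14 N in all) with no further movement. The handle stayed locked after the gripper backed away.
- **Release:** A gentle push on the paddle, about 3 to 4 N when read, freed the handle. The pliers sprang fully open and the lever returned to rest.

**Last checks**
- The housing stands in the nest, with its top at the same measured height as when seated (79.4 mm, within the camera's 1 to 2 mm of the expected 78).
- The squeeze shifted the housing about 1.2 mm towards the fixed jaw, within the pocket's clearance.
- The wedge stood about 5 mm proud before the squeeze. Afterwards it measured about 0.4 mm proud in the depth image. I read that as flush within the camera's accuracy, but did not measure it more finely.
- The arm was clear of everything at hand-in. I moved none of the other things on the bench, but did not measure their positions again at the end.

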